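Load a dish from the spring dispenser onto the magnifier stage

ROBOT

A 6-joint arm with a two-finger parallel gripper is mounted at the origin on the work surface. World frame = base frame: x ahead of the robot, y to its left, z up, the work surface at z = 0. Lengths are in m, angles in degrees, forces in N, time in s.
With the tool pointing down it reaches from about 0.35 to 0.775 m from the base axis. Payload 7.3 kg.
Tool frame: the origin (TCP) lies midway between the tips of the shut fingers; the grasp point (between the pads) lies grip_point_offset behind it (grip_point_offset is the distance from the TCP to the grasp point, in m); z points along the fingers, y is the direction in which the jaws open and shut (so a half turn about z gives the same grasp; the last joint's range is limited). The gripper opens to 92 mm and grips with 3 to 60 N. Pads are 19 mm wide; open, the fingers measure 130 mm over their backs; the gripper's body (75 mm by 190 mm) begins 47 mm behind the grasp point.
Start: joints at [-73.51, 19.595, 87.324, -0, 73.075, -8.365], TCP at [0.221, -0.476, 0.227] pointing down, gripper open.
Joint ranges: [-145.02, 145.02], [-44.19, 115.74], [2.07, 154.8], [-57.11, 237.11], [16.16, 152.29], [-177.93, 177.93]. Speed limits (degrees/s): [147.25, 147.25, 180, 180, 180, 180].

INTERFACE

Orientations are given as a 3x3 rotation matrix whose columns are the frame's x, y, z axes.
In Python, from workcell import get_obs, camera, camera_model, sign_off, grip_point_offset gives the robot as it stands.
- The arm moves only by the tool apply_moves, never from a script. Its argument "motion" is a list of rows, each a list of 5 numbers: the opening, from -1 (shut) to 1 (fully open), so that 0 is half open, then the shift along the tool's x, y, z in cm, then the turn about the tool's z in degrees. A call has 1 to 20 rows; each row is the pose to reach, as a shift and turn from the pose commanded when the call began, along the tool's axes at that moment; what a row does not reach only later rows make up. A row lasts 1/8 s, in which the tool goes at most 62.5 mm and 10.7 degrees, less where a joint would pass 70% of its speed; a pose out of reach is approached as far as the arm can. A call with a gripper value outside its range is refused whole. The fingers move at their own pace and stop on an object; "grip_force" is the grip in N (left out, the last holds). Time passes only in rows, so rows that repeat a pose let the fingers close. It gives the time, the measured TCP pose, the force and the opening at its end, in the units of the state.
- get_obs(): the state, without advancing time (a new reading comes with each control period).
- camera(name): name is "scene" or "top"; returns the picture (400x640x3 uint8, red, green, blue); there is no depth.
- camera_model(name): a dict with "fx", "fy", "cx", "cy" (pixels), "eye" and "orientation" of the camera in the world. Camera axes: x right, y down, z forward; pixel columns grow to the right and rows downward; lengths in m; the calibration is good to about 2 mm. A picture is of the moment at which its call begins. camera_model takes no time and is no camera call.
- sign_off(): hands the job in, once; it reports no verdict.
The state is a dict: "t": time; "joint_positions": joint angles; "joint_velocities": joint speeds; "joint_efforts": joint torques, N m; "eef_pos": TCP position; "tcp_rot": TCP orientation; "force": force on the tool from outside, world axes, zero at the start; "torque": the same for the moment, N m; "grip_width": finger opening in m.
Only numpy, scipy, OpenCV 4.12 (cv2) and the standard library are available. Lean on these libraries where they do the work, as an engineer would, in place of code of your own. Each camera call takes 0.05 s, during which the arm holds its last target. There are 200 camera calls.

TASK

Take just the top dish from the spring dispenser, letting the next one rise into its place, and put it in the well of the magnifier stage, turned so that its two lugs drop into the notches and it sits fully home and level, then let go. Set it down gently: do not drop or force it; leave the other dishes in the dispenser and the rest of the table as it is.

Things in the scene. Friction and masses are not known exactly. Their poses are not given: they have to be found in the camera images.
- dish_top_center (a point): Top dish of the stack of four, white porcelain, round, 56 mm across, 22 mm high, 60 to 90 g, with a shallow hollow on top. Two lugs stick out at its foot, opposite each other along its x axis: 12 mm wide, 10 mm high, tips 36 mm from the centre. A half turn makes no difference. Site at its centre, 11 mm above the underside, 11 mm below the rim; z up.
- dish_2_center (a point): Porcelain dish, same as the top one, second from the top in the stack. Site at its centre, half-way up (11 mm above its underside); x along its lugs, z up.
- dish_3_center (a point): Porcelain dish, same as the top one, third from the top in the stack. Site at its centre, half-way up (11 mm above its underside); x along its lugs, z up.
- dish_4_center (a point): Porcelain dish, same as the top one, lowest in the stack. Site at its centre, half-way up (11 mm above its underside); x along its lugs, z up.
- dispenser: Steel spring dispenser, fixed. Origin under its centre. Housing 100 mm (x) by 80 mm (y), 50 mm high. Above it, at +x and -x only, two U-shaped guides (24 mm wide, 30 to 43 mm from the axis, tops at 104 mm) hold the dishes' lugs along x with 2 mm play. Its y sides are open above 50 mm, to grasp a dish across its 56 mm. The top dish's rim is about 110 mm above the table (within 8 mm).
- dispenser_axis (a point): Point on the dispenser's upright axis, 110 mm above the table.
- platform (a joint): Height (m) of the spring platform that carries the stack: about 0 with four dishes, grows upward. The spring is soft (31 N/m): it rises about 22 mm, the height of one dish, when one is taken, and sinks if the stack is pressed.
- stage: Viewing stage of a bench magnifier, fixed: a 124 mm square block, 40 mm high, origin under its centre. In its aluminium top is an eight-sided well, 61 mm across flats, 8 mm deep, with two notches 17 mm wide along its x axis, reaching 39 mm from the centre: a dish with its lugs fits with 2.5 mm play. A post with a folded-back lens stands on its +x side (65 to 177 mm from the centre, 80 mm high).
- stage_well (a point): Centre of the floor of the well, 32 mm above the table; the stage's top is 8 mm higher. Axes as the stage. A seated dish stands on this floor, its rim 14 mm above the stage's top, its lugs along x.
- flask: Bystander: dark steel water bottle, 72 mm across, 210 mm tall, origin under its centre.
- remote: Bystander: black remote control lying flat, 190 x 48 x 18 mm, origin under its centre, x along it.
- marker: Bystander: black marker pen lying between the dispenser and the stage, 130 mm long, 15 mm thick, origin under its centre, x along it.
- jar: Bystander: small glass jar with a white cap, 54 mm across, 60 mm tall, origin under its centre.
- tweezers: Bystander: steel tweezers lying flat, 125 mm long, 8 mm thick, origin under their centre, x along them.
- dish_top: The top dish itself; origin under its centre (see its centre point).
There are look-alikes about, which are no part of the job. What is shaped like the dish_top but brown or red is not meant.

How it is judged (in metres and radians):
On the way:
1. the top dish is clear above the dispenser and the next one has risen into its place (z of dish_top_center in the frame of dispenser above 0.122 m and value of joint platform between 0.012 and 0.034 m), for 0.1 s.
At the end, for the whole second after the job is handed in: The top dish rests level (0.06 rad) in the stage's well, within 4.5 mm of its centre and 2.5 mm of full depth, lugs in the notches (0.15 rad); the other three stand level (0.08 rad) in the dispenser, within 6 mm of its axis, risen by about one dish (platform at 12 to 34 mm) (horizontal distance between dish_top_center and stage_well below 0.0045 m and z of dish_top_center in the frame of stage_well between 0.008 and 0.0135 m and angle between dish_top_center's own z axis and vertical below 0.06 rad and angle between the x axis of dish_top_center and the x axis of stage_well, either way round below 0.15 rad and linear speed of dish_top below 0.02 m/s and value of joint platform between 0.012 and 0.034 m and horizontal distance between each of dish_2_center, dish_3_center, dish_4_center and dispenser_axis below 0.006 m and angle between each of dish_2_center, dish_3_center, dish_4_center's own z axis and vertical below 0.08 rad); the robot touches nothing.
It fails at once if another dish is pulled out of the dispenser (horizontal distance between any of dish_2_center, dish_3_center, dish_4_center and dispenser_axis above 0.02 m).
It fails at once if the dish falls: it moves faster than 0.7 m/s (a drop of 25 mm) with no finger touching it (contact force between dish_top and the fingers below 0.02 N and linear speed of dish_top above 0.7 m/s).
It fails at once if the dish is forced against the stage with more than 40 N (contact force between dish_top and stage above 40 N).
It fails at once if a bystander is moved by more than 30 mm (distance of any of flask, remote, marker, jar, tweezers from where it was at the start of the episode above 0.03 m).
It also fails if it takes over 40 s, if anything falls off the work surface, if the arm or the gripper's body presses on something with over 40 N, if the wrist force passes 120 N, or if a joint passes its speed limit or range.

## Working session

There is one attempt and no reset: what is moved stays moved. The work goes in short steps, Python scripts to look and compute and a tool call to move; the robot and the scene stay as the last step left them, time stands still between calls to the robot, and variables do not carry over. Pictures are saved under pics/ and viewed, about 8 in all and at most 12, crops included, and the job is handed in when it is done.

Besides the shell and the picture viewer there is one more tool, called after "Request:" as name(argument=value, ...) on one line, values as JSON. apply_moves: Moves the arm, as the interface text tells. Its arguments: {"type":"object","properties":{"motion":{"type":"array"},"grip_force":{"type":"number"}},"required":["motion"]}

```bash
mkdir -p pics; ls
python3 - <<'E'
from workcell import *
import cv2
o=get_obs(); print(o); print(grip_point_offset)
for n in("scene","top"):
    im=camera(n); cv2.imwrite(f"pics/{n}0.png",im[:,:,::-1]); print(n,camera_model(n))
E
```

```text
pics
{'t': 0.0, 'joint_positions': array([-7.35109783e+01,  1.96369948e+01,  8.73768993e+01, -2.08515499e-03,
        7.30731943e+01, -8.36400046e+00]), 'joint_velocities': array([-0.02046421, -0.06530435, -0.013234  ,  0.02105737, -0.04166345,
        0.07414955]), 'joint_efforts': array([-1.68576635e-04, -4.31240201e+01, -2.44218206e+01,  7.17753125e-02,
        5.59608615e-02, -1.60040913e-04]), 'eef_pos': array([ 0.22055889, -0.47598393,  0.22604191]), 'tcp_rot': array([[ 9.07384503e-01,  4.20301258e-01, -4.64802619e-04],
       [ 4.20301474e-01, -9.07383368e-01,  1.44758718e-03],
       [ 1.86668548e-04, -1.50887540e-03, -9.99998844e-01]]), 'force': array([-0.84568971,  0.18250004, -0.02616429]), 'torque': array([0.0499534 , 0.01095794, 0.00016983]), 'grip_width': 0.09191655587775158}
0.0188
scene {'fx': 478.6655279291996, 'fy': 478.6655279291996, 'cx': 319.0149280895469, 'cy': 198.2632846272732, 'eye': array([1.27439092, 0.56523148, 0.81313346]), 'orientation': array([[-5.24253305e-01,  5.22072099e-01, -6.72754930e-01],
       [ 8.51562336e-01,  3.21634391e-01, -4.13996263e-01],
       [ 2.45224237e-04, -7.89931669e-01, -6.13194829e-01]])}
top {'fx': 466.76354590439234, 'fy': 466.76354590439234, 'cx': 322.8264558569836, 'cy': 201.7114419166483, 'eye': array([0.33331366, 0.05081215, 1.34156275]), 'orientation': array([[ 0.01290856, -0.99451873,  0.10375872],
       [-0.99987917, -0.01373723, -0.00727586],
       [ 0.00866134, -0.10365226, -0.99457588]])}
```

View pics/scene0.png

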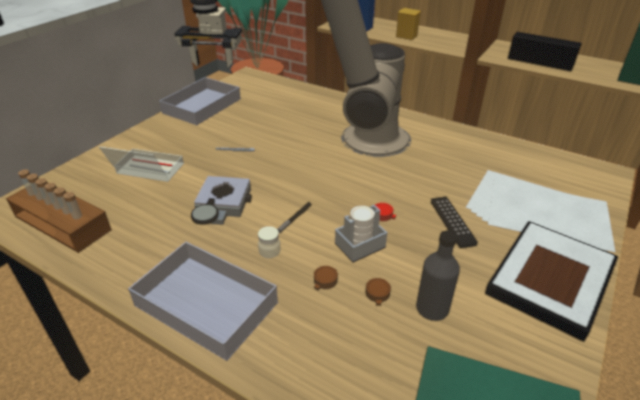

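View pics/top0.png

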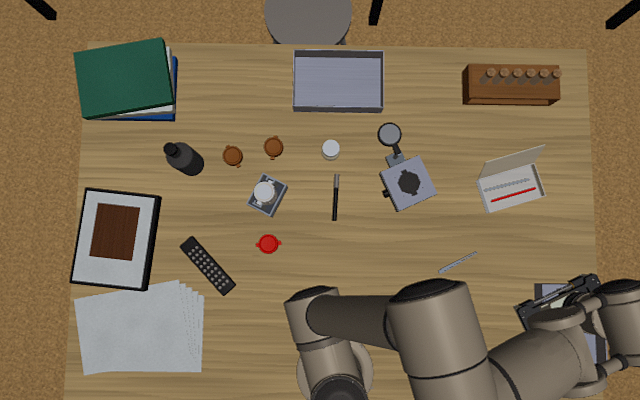

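The top view shows five round candidates: white dish on the dispenser at (264,191), jar cap at (331,149), brown dishes at (232,156) and (273,147), and a red one at (268,243). Only (264,191) is white, has lugs and stands in a steel housing, so it is the dish meant. The stage is at (408,183), with its post and lens towards (390,135). The scene view shows the stack at (362,225). I'll confirm this in an enlarged crop and measure.

```bash
cat > h.py <<'E'
import numpy as np, cv2
from workcell import *
def ray(n,p,z):
    m=camera_model(n); d=m["orientation"]@np.array([(p[0]-m["cx"])/m["fx"],(p[1]-m["cy"])/m["fy"],1]); return m["eye"]+d*(z-m["eye"][2])/d[2]
def proj(n,P):
    m=camera_model(n); c=m["orientation"].T@(np.array(P)-m["eye"]); return np.array([m["fx"]*c[0]/c[2]+m["cx"],m["fy"]*c[1]/c[2]+m["cy"]])
E
python3 - <<'E'
from h import *
im=cv2.imread("pics/top0.png"); s=cv2.imread("pics/scene0.png")
a=cv2.resize(im[160:230,230:300],(400,400),interpolation=cv2.INTER_CUBIC)
b=cv2.resize(im[145:215,375:445],(400,400),interpolation=cv2.INTER_CUBIC)
cv2.imwrite("pics/crop1.png",np.hstack([a,b]))
hsv=cv2.cvtColor(im,cv2.COLOR_BGR2HSV)
def blobs(mask,box,name,zs,amin=40):
    x0,y0,x1,y1=box; m=np.zeros_like(mask); m[y0:y1,x0:x1]=mask[y0:y1,x0:x1]
    for c in cv2.findContours(m,cv2.RETR_EXTERNAL,cv2.CHAIN_APPROX_NONE)[0]:
        if cv2.contourArea(c)<amin: continue
        r=cv2.minAreaRect(c); (cx,cy),R=cv2.minEnclosingCircle(c)
        print(name,cv2.contourArea(c),"rect",np.round(r[0],1),np.round(r[1],1),round(r[2],1),"circ",round(cx,1),round(cy,1),round(R,1))
        for z in zs: 
            w=[ray("top",p,z) for p in cv2.boxPoints(r)]
            print("  z",z,np.round(ray("top",r[0],z)[:2],4),"sides",np.round([np.hypot(*(w[i+1]-w[i])[:2]) for i in (0,1)],4),"dir",np.round([np.degrees(np.arctan2(*(w[i+1]-w[i])[1::-1])) for i in(0,1)],1))
S,V=hsv[...,1],hsv[...,2]
print("px dish",hsv[190,264],"house",hsv[180,280],hsv[205,255],"stage",hsv[170,400],hsv[195,425],"well",hsv[183,408],"wood",hsv[220,380])
blobs(((V>205)&(S<40)).astype('u1')*255,(240,165,295,225),"dish",[.11])
blobs((S<50).astype('u1')*255,(235,165,300,225),"housing",[.05])
blobs(((S<60)&(V>100)).astype('u1')*255,(370,150,445,220),"stage",[.04])
blobs((V<75).astype('u1')*255,(390,160,430,205),"well",[.032,.04])
E
```

```text
px dish [110  13 182] house [ 18 111 145] [120  23  88] stage [116  33 156] [115  31 147] well [ 0 17 46] wood [ 19 100 140]
housing 1015.0 rect [266.8 194.4] [30.  36.3] 27.6 circ 266.5 194.5 22.2
  z 0.05 [0.4863 0.1977] sides [0.1012 0.0841] dir [ -25.9 -116.9]
stage 1901.0 rect [406.4 177. ] [55.5 43. ] 65.2 circ 407.6 179.5 31.9
  z 0.04 [ 0.5425 -0.1937] sides [0.1235 0.1575] dir [ -64.2 -155.8]
well 343.5 rect [408.8 182.6] [21.2 20.6] 21.8 circ 408.5 182.5 13.3
  z 0.032 [ 0.5278 -0.2019] sides [0.0595 0.0599] dir [ -21.7 -111.4]
  z 0.04 [ 0.5266 -0.2003] sides [0.0591 0.0596] dir [ -21.7 -111.4]
```

View pics/crop1.png

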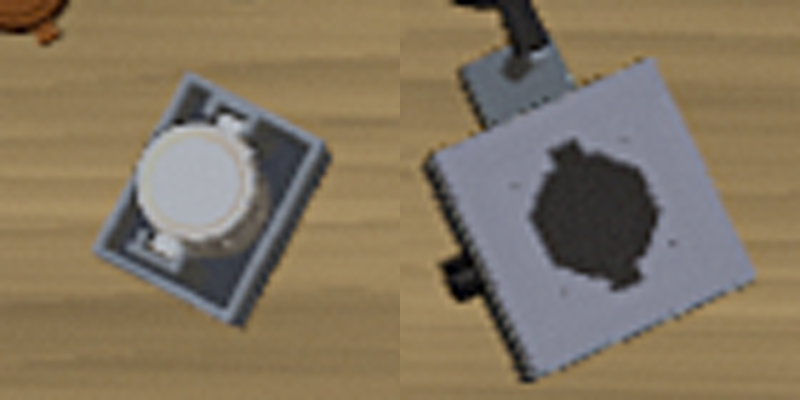

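The crop confirms it: a white dish with two white lugs at crop (233,120) and (158,247), held in the guides of the steel housing. The stage on the right has a dark well with notch ends at (567,145) and (627,287), and its post is towards the upper left. Next I refine the yaw and centre of each.

Run:
```python
from h import *
K=8
def up(box,n="top",f="pics/top0.png"):
    x0,y0,x1,y1=box; im=cv2.imread(f)[y0:y1,x0:x1]; return cv2.resize(im,None,fx=K,fy=K,interpolation=cv2.INTER_CUBIC)
def W(pts,box,z,n="top"): # crop px ->world
    return np.array([ray(n,((p[0]+.5)/K-.5+box[0],(p[1]+.5)/K-.5+box[1]),z)[:2] for p in pts])
def big(m): 
    cs=cv2.findContours(m.astype('u1')*255,cv2.RETR_EXTERNAL,cv2.CHAIN_APPROX_NONE)[0]; return max(cs,key=cv2.contourArea)
def rect(w):
    r=cv2.minAreaRect((w*1000).astype('f4')); return np.round(r[0],1),np.round(r[1],1),round(r[2],1)
# well
box=(390,163,430,203); g=cv2.cvtColor(up(box),cv2.COLOR_BGR2GRAY); c=big(g<95)[:,0]
w=W(c,box,.04)
M=cv2.moments((w*1e4).astype('f4').reshape(-1,1,2)); ctr=np.array([M['m10'],M['m01']])/M['m00']/1e4
ang=.5*np.degrees(np.arctan2(2*M['mu11'],M['mu20']-M['mu02']))
r=np.hypot(*(w-ctr).T); a=np.degrees(np.arctan2(*(w-ctr).T[::-1]))
print("well ctr",ctr,"moment ang",ang,"area mm2",M['m00']/100,"tips",r.max())
for s in(1,-1):
    k=np.abs((a-(ang if s>0 else ang-180)+180)%360-180)<20; k&=r>.035; print("  notch tip",w[k].mean(0),r[k].max(),"ang",np.degrees(np.arctan2(*((w[k].mean(0)-ctr)*s)[::-1])))
# stage top face
box=(375,140,450,220); u=up(box);h=cv2.cvtColor(u,cv2.COLOR_BGR2HSV)
m=((h[...,1]<60)&(h[...,2]>128)&(h[...,0]>95)).astype('u1'); m=cv2.morphologyEx(m,cv2.MORPH_OPEN,np.ones((60,60)))
print("stage",rect(W(big(m)[:,0],box,.04)))
# housing rim corners
box=(235,160,300,230); u=up(box);h=cv2.cvtColor(u,cv2.COLOR_BGR2HSV); c=big(h[...,1]<60)[:,0]
print("housing",rect(W(c,box,.05)))
# hand read corners of the housing rim (crop1), long side
k=400/70
cor=[(190,75),(322,147),(237,318),(99,250)]
w=np.array([ray("top",(x/k+230-.4,y/k+160-.4),.05)[:2] for x,y in cor]); print(w.round(4).tolist(),w.mean(0))
for i in range(4): d=w[(i+1)%4]-w[i]; print("  side",np.hypot(*d).round(4),np.degrees(np.arctan2(*d[::-1])).round(1))
# dish rim
g=cv2.cvtColor(u,cv2.COLOR_BGR2GRAY); m=(g>148).astype('u1'); m=cv2.morphologyEx(m,cv2.MORPH_OPEN,cv2.getStructuringElement(2,(81,81)))
c=big(m)[:,0]; e=cv2.fitEllipse(c); pc=((e[0][0]+.5)/K-.5+box[0],(e[0][1]+.5)/K-.5+box[1]); print("dish",pc,np.array(e[1])/K)
for z in(.102,.11,.118): print(z,ray("top",pc,z)[:2])
# scene view of the stack
s=cv2.imread("pics/scene0.png")[190:270,320:400]; cv2.imwrite("pics/crop2.png",np.hstack([cv2.resize(s,(400,400),interpolation=cv2.INTER_CUBIC)]))
for z in(.102,.11,.118): print("pred scene crop2 rim ctr",(proj("scene",[*ray("top",pc,z)[:2],z])-[320,190])*5)
```

```text
well ctr [ 0.52768199 -0.20015344] moment ang 24.59936590802716 area mm2 3237.9995845761896 tips 0.03952694844191811
  notch tip [ 0.56203062 -0.18414122] 0.03952694844191811 ang 24.993412627945748
  notch tip [ 0.49331008 -0.21583157] 0.039464154216773496 ang 24.519252557170187
stage (array([ 513.8, -171.9]), array([120.8,  57.5]), 25.3)
housing (array([486.5, 197.6]), array([ 84.5, 102.6]), 63.7)
[[0.5472, 0.2102], [0.5126, 0.1449], [0.4284, 0.1843], [0.4606, 0.2521]] [0.48719487 0.19784592]
  side 0.0739 -117.9
  side 0.093 154.9
  side 0.0751 64.6
  side 0.0963 -25.8
dish (263.67445182800293, 191.28698921203613) [19.67958069 20.37785339]
0.102 [0.48846374 0.20023424]
0.11 [0.48746242 0.19926988]
0.118 [0.4864611  0.19830553]
pred scene crop2 rim ctr [211.76306063 114.32440791]
pred scene crop2 rim ctr [211.87648993  99.18317158]
pred scene crop2 rim ctr [211.99070377  83.9372082 ]
```

View pics/crop2.png

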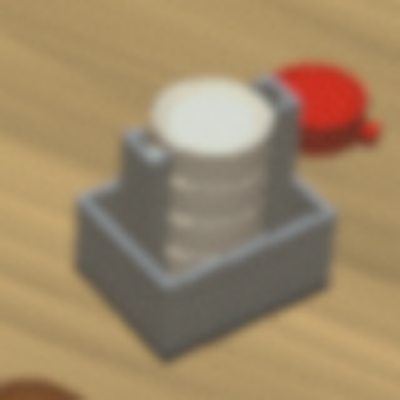

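Rim centre in the crop is about (212,116). Both views agree laterally and put the rim about 0.102–0.104 m up, which is within the stated 110 ± 8 mm. The dispenser is at (0.487, 0.199) with yaw about −26°. The well is at (0.5277, −0.2002) with yaw about 24.7°, and its notch tips are 39.5 mm out (39 mm given). I'll move above the stack now.

Request:
apply_moves(motion=[[1,3.5,-3.34,0,3.4],[1,7,-6.67,0,6.8],[1,10.5,-10,0,10.2],[1,14,-13.35,0,13.6],[1,17.5,-16.7,0,17],[1,21,-20,0,20.4],[1,24.5,-23.35,0,23.8],[1,28,-26.7,0,27.2],[1,31.5,-30,0,30.6],[1,35,-33.35,0,34],[1,38.5,-36.7,0,37.4],[1,42,-40,0,40.8],[1,45.5,-43.35,0,44.2],[1,49,-46.7,0,47.6],[1,52.5,-50.05,0,50.8],[1,52.5,-50.05,0,50.8],[1,52.5,-50.05,0,50.8]])

```text
t: 2.22
eef_pos: [0.4862, 0.1981, 0.2261]
tcp_rot: [[0.9, -0.437, -0.001], [-0.437, -0.9, -0.001], [-0.001, 0.001, -1.0]]
force: [-0.1, -0.7, -0.2]
grip_width: 0.0919
```

Request:
apply_moves(motion=[[1,0,-0.05,2,0],[1,0,-0.1,4.5,0],[1,0,-0.1,7,0],[1,0,-0.1,9,0],[1,0,-0.1,10.5,0],[1,0,-0.1,11.8,0],[1,0,-0.1,12.7,0],[1,0,-0.1,13.3,0],[1,0,-0.1,13.3,0],[1,0,-0.1,13.3,0]])

```text
t: 3.48
eef_pos: [0.4874, 0.1994, 0.0941]
tcp_rot: [[0.899, -0.437, 0.001], [-0.437, -0.899, 0.0], [0.001, -0.0, -1.0]]
force: [0.5, -0.6, -0.3]
grip_width: 0.0921
```

Run:
```python
from h import *
o=get_obs(); print(o['eef_pos'],o['force'])
b=camera("scene")[:,:,::-1][170:260,310:410]; t=camera("top")[:,:,::-1][150:240,220:320]
cv2.imwrite("pics/g1.png",np.hstack([cv2.resize(b,(400,360),interpolation=cv2.INTER_CUBIC),cv2.resize(t,(400,360),interpolation=cv2.INTER_CUBIC)]))
print((proj("scene",o['eef_pos'])-[310,170])*4)
```

```text
[0.4874003  0.19944298 0.09405639] [ 0.48597284 -0.61692473 -0.2655609 ]
[208.29478123 180.47935072]
```

View pics/g1.png

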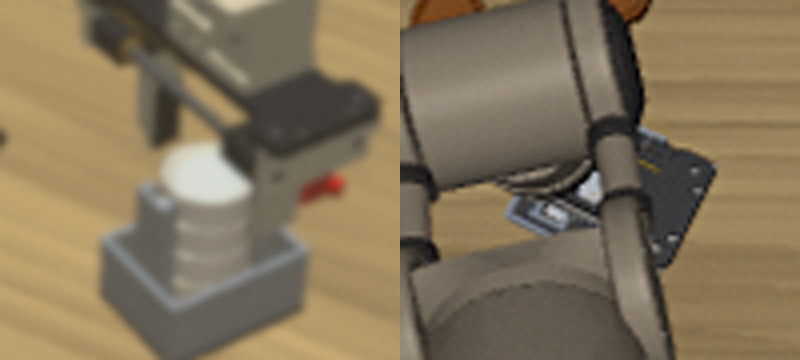

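The fingers straddle the dish. Its rim centre is near (210,174) on the left, and the gripper is clear of the guides. I'll go 2 mm lower, then close gently.

Request:
apply_moves(motion=[[1,0,0,0.2,0],[0.5,0,0,0.2,0],[0.35,0,0,0.2,0],[0.25,0,0,0.2,0],[0.2,0,0,0.2,0],[0.1,0,0,0.2,0],[0.1,0,0,0.2,0],[0.1,0,0,0.2,0],[0,0,0,0.2,0],[0,0,0,0.2,0],[0,0,0,0.2,0]], grip_force=15)

```text
t: 4.95
eef_pos: [0.4871, 0.1993, 0.0917]
tcp_rot: [[0.899, -0.437, 0.0], [-0.437, -0.899, -0.0], [0.0, 0.0, -1.0]]
force: [-0.4, 0.4, -0.4]
grip_width: 0.0554
```

Request:
apply_moves(motion=[[0,0,0,-0.2,0],[0,0,0,-0.5,0],[0,0,0,-1,0],[0,0,0,-1.6,0],[0,0,0,-2.3,0],[0,0,0,-3,0],[0,0,0,-4,0],[0,0,0,-5.2,0],[0,0,0,-6.6,0],[0,0,0,-8,0],[0,0,0,-9.4,0],[0,0,0,-10.6,0],[0,0,0,-11.5,0],[0,0,0,-12,0],[0,0,0,-12,0]])

```text
t: 6.82
eef_pos: [0.4872, 0.1993, 0.2118]
tcp_rot: [[0.899, -0.438, 0.0], [-0.438, -0.899, -0.0], [0.0, -0.0, -1.0]]
force: [-0.6, 0.2, -1.4]
grip_width: 0.0557
```

Run:
```python
from h import *
o=get_obs(); print(o['eef_pos'],o['force'],o['grip_width'],o['joint_positions'])
b=camera("scene")[:,:,::-1][130:250,300:420]; t=camera("top")[:,:,::-1][140:240,220:320]
cv2.imwrite("pics/g2.png",np.hstack([cv2.resize(b,(400,400),interpolation=cv2.INTER_CUBIC),cv2.resize(t,(400,400),interpolation=cv2.INTER_CUBIC)]))
e=o['eef_pos']
for dz in (0,.008,.01,.012): print(dz,(proj("scene",e+[0,0,dz])-[300,130])*400/120)
for z in (.102,.110): print("stack rim",z,(proj("scene",[.487,.1985,z])-[300,130])*400/120)
```

```text
[0.48718631 0.19932325 0.21183081] [-0.60758179  0.19396871 -1.43437188] 0.055737727959717764 [ 1.39081783e+01  2.04471011e+01  8.85100483e+01 -4.53009079e-03
  7.10299841e+01  1.29857865e+02]
0 [216.81911805 145.96045549]
0.008 [217.54246612 135.92760632]
0.01 [217.72436563 133.40465727]
0.012 [217.90669314 130.87577191]
stack rim 0.102 [206.60912805 274.25481437]
stack rim 0.11 [207.24337904 265.3990268 ]
```

View pics/g2.png

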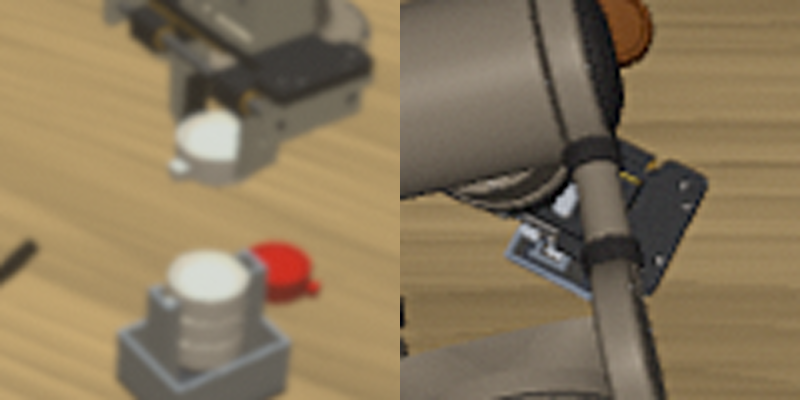

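One dish is in the hand at about (217,134), with its lug visible at (178,168). The next dish has risen level in the guides, its rim near (207,274), which is about 0.102 m up. Now to move over the well and turn.

Request:
apply_moves(motion=[[0,0.5,0.8,0,-1.2],[0,1.5,2.4,0,-3.6],[0,3,4.85,0,-7.2],[0,4.8,7.75,0,-11.5],[0,6.6,10.65,0,-15.8],[0,8.4,13.55,0,-20.1],[0,10.2,16.45,0,-24.5],[0,12,19.4,0,-28.8],[0,13.8,22.3,0,-33.1],[0,15.6,25.2,0,-37.4],[0,17.4,28.1,0,-41.7],[0,19,30.7,0,-45.5],[0,20.2,32.6,0,-48.4],[0,20.9,33.75,0,-50.1],[0,21.15,34.15,0,-50.7],[0,21.15,34.15,0,-50.7],[0,21.15,34.15,0,-50.7]])

```text
t: 9.05
eef_pos: [0.5278, -0.1996, 0.2116]
tcp_rot: [[0.908, 0.419, -0.0], [0.419, -0.908, 0.0], [-0.0, -0.0, -1.0]]
force: [-0.4, -0.1, -1.3]
grip_width: 0.0554
```

Request:
apply_moves(motion=[[0,0,0,1,0],[0,0,0,3,0],[0,0,0,5.5,0],[0,0,0,8,0],[0,0,0,10,0],[0,0,0,11.5,0],[0,0,0,12.5,0],[0,0,0,12.5,0],[0,0,0,12.5,0]])

```text
t: 10.18
eef_pos: [0.5284, -0.2005, 0.0874]
tcp_rot: [[0.908, 0.419, 0.001], [0.419, -0.908, -0.001], [0.001, 0.001, -1.0]]
force: [1.4, 0.2, -1.3]
grip_width: 0.0553
```

Run:
```python
from h import *
o=get_obs(); e=o['eef_pos']; print(e,o['tcp_rot'],o['force'],o['grip_width'])
s=camera("scene"); cv2.imwrite("pics/scene3.png",s[:,:,::-1]); t=camera("top"); cv2.imwrite("pics/top3.png",t[:,:,::-1])
b=s[:,:,::-1][150:225,185:260]; t=t[:,:,::-1][145:220,370:445]
cv2.imwrite("pics/g3.png",np.hstack([cv2.resize(q,(400,400),interpolation=cv2.INTER_CUBIC) for q in(b,t)]))
f=lambda P:((proj("scene",P)-[185,150]+.5)*400/75-.5).round(1)
X=o['tcp_rot'][:,0]
print("tcp",f(e),"rim+.010",f(e+[0,0,.010]),"lug tip foot",f(e+[0,0,-.012]+.036*X),"lug tip top",f(e+[0,0,-.002]+.036*X))
for d in(-4,4):
    c,sn=np.cos(np.radians(d)),np.sin(np.radians(d)); print(d,f(e+[0,0,-.007]+.036*(np.array([[c,-sn,0],[sn,c,0],[0,0,1]])@X)))
n=np.array([.909,.418,0]);w=np.array([.5277,-.2002,.04]); print("notch tips",f(w+.039*n),f(w-.039*n),"well",f(w))
```

```text
[ 0.52835373 -0.20051266  0.08737193] [[ 9.08083635e-01  4.18787219e-01  1.17314893e-03]
 [ 4.18788175e-01 -9.08083658e-01 -7.31335575e-04]
 [ 7.59043382e-04  1.15541477e-03 -9.99999044e-01]] [ 1.42289302  0.15198692 -1.34472647] 0.05533956308039384
tcp [189.5 133.4] rim+.010 [186.9 116.7] lug tip foot [171.8 195.7] lug tip top [169.1 179.1]
-4 [165.4 186.9]
4 [175.5 187.7]
notch tips [180.6 256.5] [223.6 165. ] well [202.6 209.6]
```

View pics/g3.png

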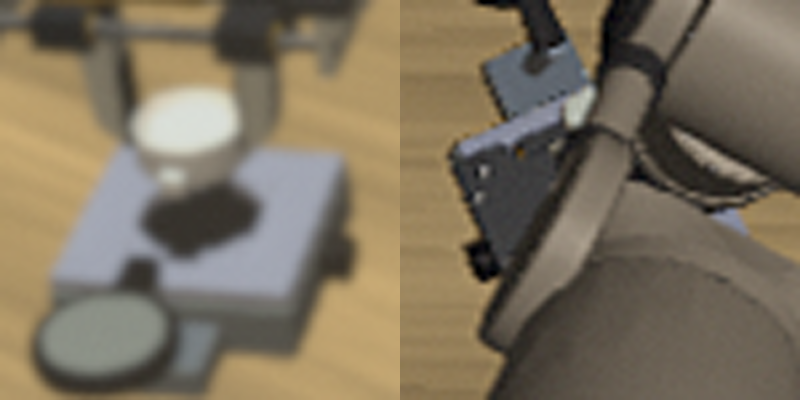

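The dish hangs level over the well. The rim centre is near (186,122) and the lug near (172,180), where the prediction is about (170,187). I'll compare dish and well within this same camera by masks, so the calibration error cancels.

```bash
cat > m.py <<'E'
from h import *
K=8
def crop(f,box):
    x0,y0,x1,y1=box; return cv2.resize(cv2.imread(f)[y0:y1,x0:x1],None,fx=K,fy=K,interpolation=cv2.INTER_CUBIC)
def big(m): return max(cv2.findContours(m.astype('u1')*255,cv2.RETR_EXTERNAL,cv2.CHAIN_APPROX_NONE)[0],key=cv2.contourArea)[:,0]
def px(p,box): return (np.asarray(p,float)+.5)/K-.5+np.array(box[:2])
E
python3 - <<'E'
from m import *
box=(200,170,245,210); g=cv2.cvtColor(crop("pics/scene0.png",box),cv2.COLOR_BGR2GRAY)
for th in(85,95,105):
    c=big(g<th); w=np.array([ray("scene",p,.04)[:2] for p in px(c,box)])
    M=cv2.moments((w*1e4).astype('f4').reshape(-1,1,2)); ctr=np.array([M['m10'],M['m01']])/M['m00']/1e4
    print("well from scene",ctr,.5*np.degrees(np.arctan2(2*M['mu11'],M['mu20']-M['mu02'])),M['m00']/100)
box=(200,155,240,195); u=crop("pics/scene3.png",box); g=cv2.cvtColor(u,cv2.COLOR_BGR2GRAY)
for th in(165,180,190):
    c=big(g>th); e=cv2.fitEllipse(c); p=px(e[0],box); print("rim",th,p,np.array(e[1])/K,[ray("scene",p,.0874+h)[:2].round(4).tolist() for h in(.008,.010,.012)])
# expected ellipse size of the 56 mm circle
T=np.array([.528,-.2005,.097]); q=np.array([proj("scene",T+.028*np.array([np.cos(a),np.sin(a),0])) for a in np.linspace(0,6.28,60)]); print("expected",cv2.fitEllipse(q.astype('f4')))
# lug
l=u[int((183-155)*K)-40:int((183-155)*K)+70, 10*K:25*K]
b2=(209,178,226,192); g2=cv2.cvtColor(crop("pics/scene3.png",b2),cv2.COLOR_BGR2GRAY)
for y in range(178,192): print(y,cv2.cvtColor(cv2.imread("pics/scene3.png"),cv2.COLOR_BGR2GRAY)[y,207:233])
E
```

```text
well from scene [ 0.53304195 -0.19699387] 2.9567596348505605 2319.8996039769054
well from scene [ 0.53277288 -0.19724919] 9.61453555888857 2541.03383072257
well from scene [ 0.53249227 -0.19749738] 15.663554191906563 2755.7651751828193
rim 165 [219.66938591 171.98480988] [13.36693573 19.6924057 ] [[0.528, -0.201], [0.5301, -0.1989], [0.5322, -0.1967]]
rim 180 [219.69814491 172.10105705] [12.23195171 18.89873123] [[0.5284, -0.2006], [0.5305, -0.1985], [0.5326, -0.1963]]
rim 190 [219.76102257 172.15769196] [11.54174519 18.19507027] [[0.5285, -0.2003], [0.5306, -0.1981], [0.5327, -0.196]]
expected ((219.71694946289062, 171.64242553710938), (11.89828109741211, 21.718116760253906), 82.58547973632812)
178 [159 155 149 143 141 148 159 171 180 186 190 193 192 190 184 173 162 151
 142 130 124 117 110 109 119 137]
179 [164 164 158 146 133 132 137 142 148 154 155 157 157 155 150 145 137 133
 127 123 120 116 116 121 135 150]
180 [166 165 161 149 136 128 127 132 140 144 144 142 139 137 136 133 130 128
 126 122 119 118 123 136 150 161]
181 [166 166 164 155 144 134 132 138 155 163 163 156 146 137 1
[... 458 characters left out ...]

  61  60  63  75  93 108 125 143]
186 [167 167 166 165 163 155 141 125 119 115 115 110  98  81  69  64  60  55
  53  52  55  62  73  85 103 123]
187 [166 167 167 165 156 139 119 102  93  88  85  80  73  63  56  54  52  52
  52  51  53  55  60  66  77  98]
188 [167 167 166 161 147 124  95  80  70  65  59  57  56  54  51  52  51  52
  50  51  52  52  53  55  62  77]
189 [166 167 165 155 134 102  77  63  56  54  52  51  52  51  51  51  51  51
  52  51  52  52  51  52  54  68]
190 [166 166 161 147 119  86  64  55  53  52  51  51  51  51  51  53  51  51
  54  51  52  50  51  51  55  71]
191 [165 165 160 141 108  76  58  53  53  52  50  51  51  51  51  51  51  51
  51  52  52  52  52  54  59  85]
```

Run:
```python
from m import *
a=np.radians(24.8); X=np.array([np.cos(a),np.sin(a)]);Y=np.array([-X[1],X[0]]); C=np.array([.5277,-.2002])
for n,box,ths in(("top",(390,163,430,203),(70,95,110)),("scene",(196,170,250,215),(75,105,120))):
    g=cv2.cvtColor(crop(f"pics/{n}0.png",box),cv2.COLOR_BGR2GRAY)
    for th in ths:
        w=np.array([ray(n,p,.04)[:2] for p in px(big(g<th),box)])-C; x,y=w@X*1e3,w@Y*1e3
        k=np.abs(x)<10; j=np.abs(y)<5
        print(n,th,"flats y: %.1f %.1f"%(np.median(y[k&(y<0)]),np.median(y[k&(y>0)])),"notch x %.1f %.1f"%(np.median(x[j&(x<0)]),np.median(x[j&(x>0)])), "notch sides at x=+-35:",[np.round([y[(np.abs(x-s)<1)].min(),y[(np.abs(x-s)<1)].max()],1).tolist() if (np.abs(x-s)<1).any() else None for s in(-35,35)])
# stage-face edge profiles through the top view: brightness along stage y and x lines away from the well
for n in("top","scene"):
    g=cv2.cvtColor(cv2.imread(f"pics/{n}0.png"),cv2.COLOR_BGR2HSV)[...,1].astype('f4')
    for ax,off,nm in((Y,X,"y"),(X,Y,"x")):
        s=np.arange(-75,75.5,.5); L=[]
        for o in range(-56,57,4) if nm=="y" else (list(range(-56,-40,2))+list(range(44,57,2))):
            P=np.array([proj(n,[*(C+ax*t/1e3+off*o/1e3),.04]) for t in s],'f4'); L.append(cv2.remap(g,P[:,:1],P[:,1:],1)[:,0])
        m=np.median(L,0); d=np.gradient(m); print(n,nm,"edges at",s[np.argmin(np.where(s<-45,d,9e9))],s[np.argmax(np.where(s>45,d,-9e9))])
```

```text
top 70 flats y: -28.9 28.7 notch x -38.1 37.7 notch sides at x=+-35: [[-7.7, 7.5], [-7.0, 7.0]]
top 95 flats y: -30.1 29.8 notch x -38.9 38.8 notch sides at x=+-35: [[-8.4, 8.8], [-7.8, 7.9]]Traceback (most recent call last):
  File "<stdin>", line 6, in <module>
  File "h.py", line 4, in ray
    m=camera_model(n); d=m["orientation"]@np.array([(p[0]-m["cx"])/m["fx"],(p[1]-m["cy"])/m["fy"],1]); return m["eye"]+d*(z-m["eye"][2])/d[2]
ValueError: time passes only in moves, steps and waits
```

The top view shows the well symmetric about (0.5277, −0.2002): flats at −30.1 and +29.8 mm, notches at −38.9 and +38.8 mm. The dish is centred in the hand with under 2° of yaw error. I'll lower it until it's about 1–2 mm into the well and check the force.

Request:
apply_moves(motion=[[0,-0.08,-0.04,0.6,0],[0,-0.08,-0.04,1.4,0],[0,-0.08,-0.04,2.2,0],[0,-0.08,-0.04,2.8,0],[0,-0.08,-0.04,3.2,0],[0,-0.08,-0.04,3.4,0],[0,-0.08,-0.04,3.55,0],[0,-0.08,-0.04,3.65,0],[0,-0.08,-0.04,3.65,0]])

```text
t: 11.4
eef_pos: [0.5271, -0.2003, 0.0503]
tcp_rot: [[0.908, 0.419, 0.0], [0.419, -0.908, -0.0], [0.0, 0.0, -1.0]]
force: [-0.8, 0.7, -0.8]
grip_width: 0.0556
```

Request:
apply_moves(motion=[[0,0,0,0.08,0],[0,0,0,0.16,0],[0,0,0,0.24,0],[0,0,0,0.24,0]])

```text
t: 11.9
eef_pos: [0.5272, -0.2004, 0.0481]
tcp_rot: [[0.908, 0.419, 0.0], [0.419, -0.908, -0.0], [0.0, 0.0, -1.0]]
force: [-0.3, 0.1, 2.5]
grip_width: 0.056
```

Run:
```python
from h import *
o=get_obs(); e=o['eef_pos']; print(e,o['force'],o['grip_width'])
s=camera("scene")[:,:,::-1]; cv2.imwrite("pics/scene4.png",s)
cv2.imwrite("pics/g4.png",cv2.resize(s[150:225,185:260],(600,600),interpolation=cv2.INTER_CUBIC))
f=lambda P:((proj("scene",P)-[185,150]+.5)*8-.5).round(1)
print("tcp",f(e),"rim+.010",f(e+[0,0,.010]),"seated rim",f([.5277,-.2002,.054]))
```

```text
[ 0.52715091 -0.20036564  0.04809491] [-0.2545453   0.09931964  2.46345023] 0.05595305226410404
tcp [301.9 294.4] rim+.010 [298.2 270.4] seated rim [299.  281.3]
```

View pics/g4.png

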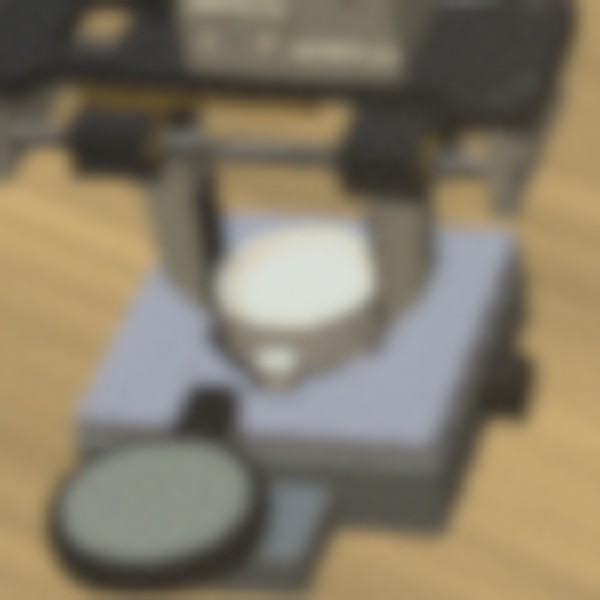

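Run:
```python
from m import *
T3=np.array([.52835,-.20051,.08737]);T4=np.array([.52715,-.20037,.04809])
for f,box,T in(("scene3",(200,155,240,195),T3),("scene4",(200,170,240,205),T4)):
    g=cv2.cvtColor(crop(f"pics/{f}.png",box),cv2.COLOR_BGR2GRAY)
    for th in(180,190):
        e=cv2.fitEllipse(big(g>th)); p=px(e[0],box); print(f,th,"rim rel tcp px",p-proj("scene",T),np.array(e[1])/K,e[2])
m=camera_model("scene")
print("px/mm z",proj("scene",T4+[0,0,.001])-proj("scene",T4))
g=cv2.cvtColor(cv2.imread("pics/scene4.png"),cv2.COLOR_BGR2GRAY)
for y in range(190,202): print(y,g[y,208:238])
X=np.array([.908,.419,0])
for h in(.0,.002,.004,.006,.008): print("underside above floor",h,"lug top r=.032",proj("scene",np.array([.5272,-.2004,.042+h])+.032*X))
print("g3 lug top r=.032, h=.008/.010/.012", [proj("scene",T3+[0,0,h-.012]+.032*X) for h in(.008,.010,.012)])
print("notch tip top edge",proj("scene",np.array([.5277,-.2002,.04])+.039*X))
```

```text
scene3 180 rim rel tcp px [-0.4215162  -2.50357473] [12.23195171 18.89873123] 78.96576690673828
scene3 190 rim rel tcp px [-0.35863854 -2.44693983] [11.54174519 18.19507027] 78.7125015258789
scene4 180 rim rel tcp px [-0.53626205 -2.50454514] [12.91812134 18.54182053] 79.80445098876953
scene4 190 rim rel tcp px [-0.46678307 -2.40607255] [12.09693527 17.9096756 ] 79.26390075683594
px/mm z [-0.0459471  -0.29918845]
190 [165 160 143 117 104 118 137 155 169 181 186 190 194 193 192 188 179 167
 155 143 131 123 117 110 105 116 139 155 163 167]
191 [165 159 140 110  93 103 121 133 141 148 154 156 158 158 158 154 148 140
 134 129 124 119 114 110 112 130 149 162 166 168]
192 [164 159 141 112  89  97 114 124 131 137 142 145 145 142 138 135 134 131
 128 126 124 120 116 113 120 140 159 165 168 168]
193 [166 162 150 129 103  97 108 120 133 149 161 165 163 153 141 134 130 129
 127 126 125 126 123 123 133 151 163 167 169 168]
194 [164 164 160 146 126 106 102 115 135 162 183 190 186 168 145 132 129 127
 125 128 131 138 141 142 150 160 168 168 169 167]
195 [163 162 164 159 146 127 110 107 127 158 182
[... 688 characters left out ...]
 166 167 167 166 167 165]
201 [ 74  55  51  50  51  62  94 132 158 166 165 166 166 165 166 166 166 166
 168 167 166 166 166 166 167 166 166 166 166 167]
underside above floor 0.0 lug top r=.032 [219.20695145 195.34899552]
underside above floor 0.002 lug top r=.032 [219.11046504 194.74892044]
underside above floor 0.004 lug top r=.032 [219.01379152 194.14768179]
underside above floor 0.006 lug top r=.032 [218.91693038 193.54527619]
underside above floor 0.008 lug top r=.032 [218.81988105 192.94170023]
g3 lug top r=.032, h=.008/.010/.012 [array([216.84399293, 182.90392039]), array([216.7431392 , 182.27890975]), array([216.64208578, 181.65266166])]
notch tip top edge [218.48545463 197.67589607]
```

No slip in the hand: the rim offset is the same in both pictures. There are about 3 N of contact at TCP z = 0.048, while I estimate full seating at 0.0445–0.046. I'll test with one more small step.

Request:
apply_moves(motion=[[0,0,0,0.05,0],[0,0,0,0.1,0],[0,0,0,0.1,0]])

```text
t: 12.32
eef_pos: [0.5276, -0.2007, 0.0471]
tcp_rot: [[0.908, 0.419, 0.002], [0.419, -0.908, -0.001], [0.001, 0.002, -1.0]]
force: [0.4, -1.9, 1.4]
grip_width: 0.0554
```

Request:
apply_moves(motion=[[0,0,0,0.05,0],[0,0,0,0.1,0],[0,0,0,0.1,0]])

```text
t: 12.7
eef_pos: [0.5275, -0.2008, 0.0464]
tcp_rot: [[0.908, 0.419, 0.001], [0.419, -0.908, -0.001], [0.001, 0.002, -1.0]]
force: [-0.4, -1.0, 5.2]
grip_width: 0.0554
```

Run:
```python
from m import *
o=get_obs(); T=o['eef_pos']; print(T,o['force'],o['torque'])
cv2.imwrite("pics/scene5.png",camera("scene")[:,:,::-1])
for f in("scene4","scene5"):
    box=(200,170,240,205); u=crop(f"pics/{f}.png",box); g=cv2.cvtColor(u,cv2.COLOR_BGR2GRAY)
    e=cv2.fitEllipse(big(g>185)); p=px(e[0],box); print(f,"rim px",p,"rel tcp",p-proj("scene",T),e[1],e[2])
    b=(214,191,226,200); g=cv2.cvtColor(crop(f"pics/{f}.png",b),cv2.COLOR_BGR2GRAY); c=cv2.moments(((g>165)&(np.arange(g.shape[0])[:,None]<52)).astype('u1'),True); print("  lug",px((c['m10']/c['m00'],c['m01']/c['m00']),b))
print("seated rim",proj("scene",[*T[:2],.054]),"lug",proj("scene",np.array([*T[:2],.042])+.032*np.array([.908,.419,0])))
```

```text
[ 0.52745634 -0.20081047  0.04641256] [-0.35180474 -1.01068596  5.18800287] [-0.19022904 -0.03534327  0.09011345]
scene4 rim px [221.8007946  183.91449547] rel tcp [-0.37538295 -2.96212814] (99.94160461425781, 146.01104736328125) 79.5888442993164
  lug [219.11318659 194.43366317]
scene5 rim px [221.75422096 184.25483322] rel tcp [-0.42195659 -2.62179038] (92.69214630126953, 145.13253784179688) 79.9831771850586
  lug [218.93319672 194.29979508]
seated rim [221.82628587 184.60302649] lug [219.02398615 195.34967258]
```

The rim sank 1.1 mm but the +x lug did not, and the rim ellipse is flatter. So the +x lug is catching, and the dish sits slightly too far along +x. I'll lift a little, shift −1.2 mm in x and try again.

Request:
apply_moves(motion=[[0,0,0,-0.1,0],[0,-0.06,0,-0.25,0],[0,-0.12,0,-0.25,0],[0,-0.12,0,-0.25,0],[0,-0.12,0,-0.17,0],[0,-0.12,0,-0.1,0],[0,-0.12,0,-0.1,0]])

```text
t: 13.62
eef_pos: [0.5262, -0.2011, 0.047]
tcp_rot: [[0.908, 0.419, 0.001], [0.419, -0.908, -0.001], [0.0, 0.001, -1.0]]
force: [3.1, -4.5, 0.8]
grip_width: 0.0554
```

Request:
apply_moves(motion=[[0,0,0,0.05,0],[0,0,0,0.1,0],[0,0,0,0.1,0]])

```text
t: 14.0
eef_pos: [0.5262, -0.2012, 0.0461]
tcp_rot: [[0.908, 0.419, 0.001], [0.419, -0.908, -0.001], [0.0, 0.001, -1.0]]
force: [3.8, -3.6, 1.0]
grip_width: 0.0559
```

The z-force has dropped and the dish goes down, but a side force of about 5 N along +tool y shows it rubbing one wall. I'll move with that force, then go on down.

Request:
apply_moves(motion=[[0,0.02,0.05,0,0],[0,0.03,0.1,0,0],[0,0.03,0.1,0,0]])

```text
t: 14.38
eef_pos: [0.5262, -0.2013, 0.0456]
tcp_rot: [[0.908, 0.419, -0.001], [0.419, -0.908, 0.0], [-0.001, -0.001, -1.0]]
force: [2.1, -1.7, 0.7]
grip_width: 0.0555
```

Request:
apply_moves(motion=[[0,0,0,0.05,0],[0,0,0,0.1,0],[0,0,0,0.1,0]])

```text
t: 14.75
eef_pos: [0.5263, -0.2014, 0.0446]
tcp_rot: [[0.908, 0.419, -0.001], [0.419, -0.908, 0.0], [-0.001, -0.001, -1.0]]
force: [0.5, -2.2, -0.3]
grip_width: 0.0554
```

Request:
apply_moves(motion=[[0,0.02,0.06,0,0],[0,0.02,0.06,0.05,0],[0,0.02,0.06,0.1,0],[0,0.02,0.06,0.1,0]])

```text
t: 15.25
eef_pos: [0.5269, -0.2018, 0.0437]
tcp_rot: [[0.908, 0.419, -0.0], [0.419, -0.908, 0.0], [-0.0, -0.0, -1.0]]
force: [-0.6, 0.2, -1.4]
grip_width: 0.0556
```

Run:
```python
from m import *
o=get_obs(); T=o['eef_pos']; print(T,o['force'],o['torque'])
s=camera("scene")[:,:,::-1]; cv2.imwrite("pics/scene6.png",s); cv2.imwrite("pics/g6.png",cv2.resize(s[150:225,185:260],(600,600),interpolation=cv2.INTER_CUBIC))
for f in("scene4","scene5","scene6"):
    box=(200,170,240,205); u=crop(f"pics/{f}.png",box); g=cv2.cvtColor(u,cv2.COLOR_BGR2GRAY)
    e=cv2.fitEllipse(big(g>185)); p=px(e[0],box); print(f,"rim px",p,"rel tcp",p-proj("scene",T),e[1],e[2])
    b=(214,191,226,200); g=cv2.cvtColor(crop(f"pics/{f}.png",b),cv2.COLOR_BGR2GRAY); c=cv2.moments(((g>165)&(np.arange(g.shape[0])[:,None]<52)).astype('u1'),True); print("  lug",px((c['m10']/c['m00'],c['m01']/c['m00']),b))
```

```text
[ 0.52686951 -0.20182881  0.04365316] [-0.63423297  0.19701208 -1.40947368] [ 0.00162224 -0.02429421  0.00102541]
scene4 rim px [221.8007946  183.91449547] rel tcp [-0.35585183 -3.556805  ] (99.94160461425781, 146.01104736328125) 79.5888442993164
  lug [219.11318659 194.43366317]
scene5 rim px [221.75422096 184.25483322] rel tcp [-0.40242546 -3.21646725] (92.69214630126953, 145.13253784179688) 79.9831771850586
  lug [218.93319672 194.29979508]
scene6 rim px [221.74905396 184.90512943] rel tcp [-0.40759247 -2.56617103] (95.43460083007812, 144.696533203125) 79.00648498535156
  lug [219.46665633 193.47441067]
```

View pics/g6.png

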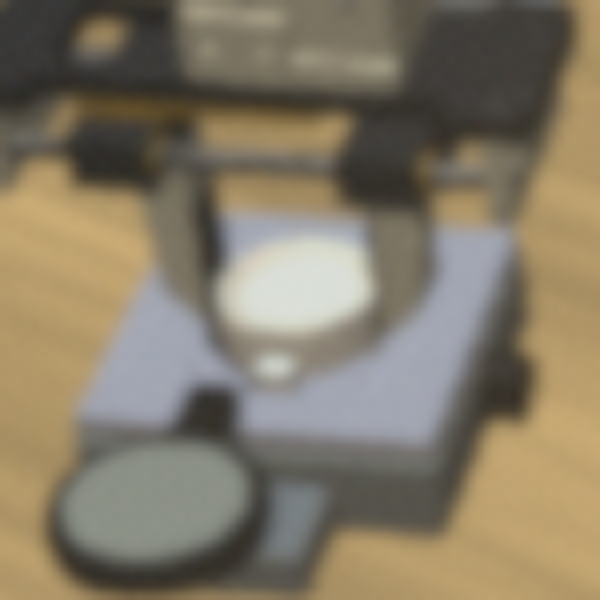

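The lug is now down in the notch at (272,368), with no contact force left (−1.4 N is the dish's weight). I'll continue to the floor.

Request:
apply_moves(motion=[[0,0,0,0.05,0],[0,0,0,0.1,0],[0,0,0,0.1,0]])

```text
t: 15.68
eef_pos: [0.527, -0.202, 0.0428]
tcp_rot: [[0.908, 0.419, -0.0], [0.419, -0.908, -0.0], [-0.0, -0.0, -1.0]]
force: [-0.9, -0.1, 0.2]
grip_width: 0.0554
```

Request:
apply_moves(motion=[[0,0,0,0.03,0],[0,0,0,0.06,0],[0,0,0,0.06,0]])

```text
t: 16.05
eef_pos: [0.527, -0.202, 0.0422]
tcp_rot: [[0.908, 0.419, -0.0], [0.419, -0.908, -0.0], [-0.0, 0.0, -1.0]]
force: [-0.3, 0.7, -0.1]
grip_width: 0.0554
```

Request:
apply_moves(motion=[[0,0,0,0.03,0],[0,0,0,0.06,0],[0,0,0,0.06,0]])

```text
t: 16.42
eef_pos: [0.5271, -0.202, 0.0417]
tcp_rot: [[0.908, 0.419, 0.0], [0.419, -0.908, -0.0], [0.0, 0.0, -1.0]]
force: [0.5, 0.5, -0.7]
grip_width: 0.0555
```

Request:
apply_moves(motion=[[0,0,0,0.03,0],[0,0,0,0.06,0],[0,0,0,0.06,0]])

```text
t: 16.8
eef_pos: [0.5273, -0.202, 0.0412]
tcp_rot: [[0.908, 0.419, 0.001], [0.419, -0.908, -0.0], [0.0, 0.0, -1.0]]
force: [0.4, 0.2, 1.3]
grip_width: 0.0555
```

Run:
```python
from m import *
o=get_obs(); T=o['eef_pos']; print(T,o['force'],o['torque'])
cv2.imwrite("pics/scene7.png",camera("scene")[:,:,::-1])
for f in("scene6","scene7"):
    box=(200,170,240,205); u=crop(f"pics/{f}.png",box); g=cv2.cvtColor(u,cv2.COLOR_BGR2GRAY)
    for th in(180,190):
        e=cv2.fitEllipse(big(g>th)); p=px(e[0],box); print(f,"rim px",p,"rel tcp",p-proj("scene",T),e[1],e[2])
    b=(214,189,226,200); g=cv2.cvtColor(crop(f"pics/{f}.png",b),cv2.COLOR_BGR2GRAY)[24:]; c=cv2.moments((g>170).astype('u1'),True); print("  lug",px((c['m10']/c['m00'],c['m01']/c['m00']+24),b))
print("seated rim",proj("scene",[*T[:2],.054]),"lug",proj("scene",np.array([*T[:2],.042])+.032*np.array([.908,.419,0])))
```

```text
[ 0.52726671 -0.20198788  0.04121582] [0.40959477 0.16631826 1.29345252] [ 0.18178268 -0.00946596  0.04907572]
scene6 rim px [221.70773506 184.84517002] rel tcp [-0.41834243 -3.40714503] (98.67581939697266, 147.3829803466797) 79.11985778808594
scene6 rim px [221.79062271 184.93864155] rel tcp [-0.33545478 -3.3136735 ] (91.92744445800781, 141.88381958007812) 78.93359375
  lug [218.92888655 195.23539916]
scene7 rim px [221.66139984 185.61822319] rel tcp [-0.46467765 -2.63409186] (101.56490325927734, 147.52674865722656) 79.1432113647461
scene7 rim px [221.71108246 185.75452614] rel tcp [-0.41499503 -2.49778891] (94.1005630493164, 142.32510375976562) 79.27607727050781
  lug [219.30837912 194.88917333]
seated rim [221.53651687 184.43172089] lug [218.73152234 195.17075792]
```

Contact at TCP z = 0.0412 fits the floor, and the rim has gone down with the tool at each step. I'll release gently and back off upward.

Request:
apply_moves(motion=[[0.22,0,0,0,0],[0.24,0,0,0,0],[0.26,0,0,0,0],[0.3,0,0,0,0],[0.4,0,0,0,0],[0.5,0,0,0,0],[0.5,0,0,0,0],[0.5,0,0,0,0]])

```text
t: 17.85
eef_pos: [0.5271, -0.202, 0.041]
tcp_rot: [[0.908, 0.419, 0.0], [0.419, -0.908, -0.0], [0.0, 0.0, -1.0]]
force: [0.4, -0.4, -0.3]
grip_width: 0.0689
```

Request:
apply_moves(motion=[[0.6,0,0,-0.3,0],[0.7,0,0,-1,0],[0.8,0,0,-2.5,0],[0.9,0,0,-5,0],[0.9,0,0,-8,0],[0.9,0,0,-11,0],[0.9,0,0,-14,0],[0.9,-4,0,-16,0],[0.9,-8,0,-17,0],[0.9,-12,0,-17,0],[0.9,-16,0,-17,0],[0.9,-18,0,-17,0],[0.9,-18,0,-17,0]])

```text
t: 19.48
eef_pos: [0.3629, -0.2779, 0.2122]
tcp_rot: [[0.909, 0.417, 0.001], [0.417, -0.909, -0.001], [0.0, 0.002, -1.0]]
force: [0.9, 0.2, -0.5]
grip_width: 0.0871
```

Run:
```python
from m import *
s=camera("scene")[:,:,::-1]; cv2.imwrite("pics/scene8.png",s); t=camera("top")[:,:,::-1]; cv2.imwrite("pics/top8.png",t)
cv2.imwrite("pics/g8.png",np.hstack([cv2.resize(q,(400,400),interpolation=cv2.INTER_CUBIC) for q in(s[150:225,185:260],s[180:255,325:400])]))
cv2.imwrite("pics/t8.png",cv2.resize(t[130:230,220:460],(800,333),interpolation=cv2.INTER_CUBIC))
box=(200,170,245,210); g=cv2.cvtColor(crop("pics/scene8.png",box),cv2.COLOR_BGR2GRAY)
for th in(170,185):
    e=cv2.fitEllipse(big(g>th)); p=px(e[0],box); print("rim",p,np.array(e[1])/K,e[2],ray("scene",p,.054))
q=np.array([proj("scene",np.array([.527,-.2015,.054])+.028*np.array([np.cos(a),np.sin(a),0])) for a in np.linspace(0,6.28,60)]); print("expected",cv2.fitEllipse(q.astype('f4')))
```

```text
rim [221.77853203 185.69727516] [13.43680573 21.0047226 ] 79.98445129394531 [ 0.53132896 -0.19764253  0.054     ]
rim [221.94960976 185.98570442] [11.98745155 19.36494064] 79.08114624023438 [ 0.53208817 -0.19639254  0.054     ]
expected ((221.71270751953125, 184.54396057128906), (12.080896377563477, 21.252073287963867), 82.19485473632812)
```

View pics/g8.png

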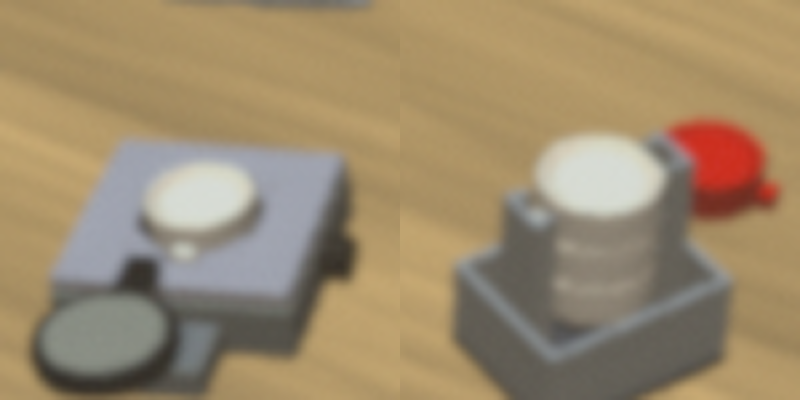

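View pics/t8.png

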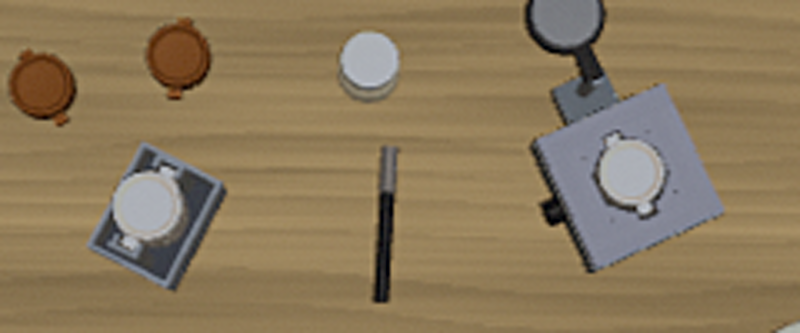

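Both views show the white dish in the well with its lugs in the two notches, at (615,142) and (645,208). The next dish stands in the guides and the bystanders are in place. One numeric check from the top view before handing in.

Run:
```python
from m import *
box=(390,163,430,203); u=crop("pics/top8.png",box); g=cv2.cvtColor(u,cv2.COLOR_BGR2GRAY)
h=cv2.cvtColor(u,cv2.COLOR_BGR2HSV)
m=((h[...,1]<28)&(h[...,2]>130)).astype('u1'); full=m.copy()
m=cv2.morphologyEx(m,cv2.MORPH_OPEN,cv2.getStructuringElement(2,(81,81)))
e=cv2.fitEllipse(big(m)); p=px(e[0],box); print("rim",p,np.array(e[1])/K,"z=.054",ray("top",p,.054)[:2],"exp diam px",56*466.8/1330/1)
c=px(big(full),box); w=np.array([ray("top",q,.042)[:2] for q in c]); C=np.array([.5277,-.2002]); d=w-C; r=np.hypot(*d.T)
a=np.radians(24.8); s=d@np.array([np.cos(a),np.sin(a)])
for sg in(1,-1):
    k=(r>.032)&(s*sg>0); print("lug",w[k].mean(0) if k.any() else None, r[k].max() if k.any() else None)
k1,k2=(r>.032)&(s>0),(r>.032)&(s<0)
if k1.any() and k2.any(): v=w[k1].mean(0)-w[k2].mean(0); print("yaw",np.degrees(np.arctan2(v[1],v[0])),"mid",(w[k1].mean(0)+w[k2].mean(0))/2)
# dispenser, same test
box=(245,170,285,215); g=cv2.cvtColor(crop("pics/top8.png",box),cv2.COLOR_BGR2GRAY); m=(g>148).astype('u1'); m=cv2.morphologyEx(m,cv2.MORPH_OPEN,cv2.getStructuringElement(2,(81,81))); e=cv2.fitEllipse(big(m)); print("stack rim px",px(e[0],box),"(was 263.67,191.29)")
```

```text
rim [407.73657608 180.9732933 ] [16.91744232 17.50660324] z=.054 [ 0.52909749 -0.19481609] exp diam px 19.65473684210526
lug [ 0.55883323 -0.19277662] 0.03839694783268089
lug [ 0.50051104 -0.21459078] 0.03476308651693264
yaw 20.507226405466994 mid [ 0.52967213 -0.2036837 ]
stack rim px [263.69212532 191.18715286] (was 263.67,191.29)
```

The rim mask was eroded (17 px instead of 19.7), so that centre isn't reliable. I'll redo it with a cleaner mask and use the last enlarged view.

Run:
```python
from m import *
box=(388,160,432,204)
t=cv2.imread("pics/top8.png"); s=cv2.imread("pics/scene8.png")
b=t[160:204,388:432].astype(int)
h=cv2.cvtColor(crop("pics/top8.png",box),cv2.COLOR_BGR2HSV); l=crop("pics/top8.png",box).astype(int)
# porcelain is warm/neutral (b-r small), aluminium bluish
d=l[...,0]-l[...,2]; print("b-r dish/stage",np.median(d[150:190,150:190]),np.median(d[20:40,180:240]))
v=l.sum(2)/3
m=((d<12)&(v>105)).astype('u1'); m=cv2.morphologyEx(m,cv2.MORPH_CLOSE,np.ones((15,15))); n,lab,st,ce=cv2.connectedComponentsWithStats(m); k=lab[176,166]; m=(lab==k).astype('u1')
o=cv2.morphologyEx(m,cv2.MORPH_OPEN,cv2.getStructuringElement(2,(105,105)))
e=cv2.fitEllipse(big(o)); p=px(e[0],box); print("rim px",p,np.array(e[1])/K,ray("top",p,.054)[:2])
q=np.array([proj("top",np.array([.5277,-.2002,.054])+.028*np.array([np.cos(a),np.sin(a),0])) for a in np.linspace(0,6.28,60)]); print("ideal seated",cv2.fitEllipse(q.astype('f4')))
A=crop("pics/top8.png",box); cv2.drawContours(A,[big(o)[:,None]],-1,(0,0,255),1); cv2.polylines(A,[((q-box[:2]+.5)*K-.5).astype(int)],True,(0,255,0),1)
cv2.imwrite("pics/f.png",np.hstack([cv2.resize(A,(400,400)),cv2.resize(s[168:208,202:242],(400,400),interpolation=cv2.INTER_CUBIC)]))
```

```text
b-r dish/stage 10.0 17.0
rim px [408.9840641  181.06978226] [19.44831467 20.77251816] [ 0.52887496 -0.19830139]
ideal seated ((409.66461181640625, 181.51828002929688), (19.730165481567383, 20.174522399902344), 123.82605743408203)
```

View pics/f.png

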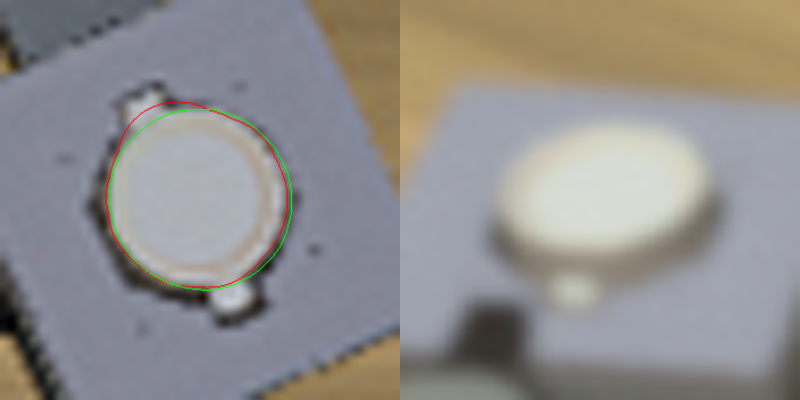

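The detected rim (red) matches the ideal seated rim (green) to about 1 mm, and both lugs sit in dark-edged notches. One last levelness check: the lug-to-rim distance against the pictures where the dish hung level.

Run:
```python
from m import *
X=np.array([.908,.419,0])
for f,z,xy in((3,.0874,(.5284,-.2005)),(4,.0481,(.5272,-.2004)),(5,.0464,(.5275,-.2008)),(6,.0437,(.5269,-.2018)),(7,.0412,(.5273,-.202)),(8,.0412,(.5273,-.202))):
    box=(200,155,240,210); g=cv2.cvtColor(crop(f"pics/scene{f}.png",box),cv2.COLOR_BGR2GRAY).astype('f4')
    rim=px(cv2.fitEllipse(big(g>185))[0],box)
    lx=int((rim[0]-2.7-box[0]+.5)*K); y0=int((rim[1]+8.3-box[1])*K); y1=int((rim[1]+13-box[1])*K)
    sub=g[y0:y1,lx-28:lx+28]; w=np.clip(sub-sub.max()+25,0,None); yy,xx=np.mgrid[y0:y1,lx-28:lx+28]
    lug=px(((w*xx).sum()/w.sum(),(w*yy).sum()/w.sum()),box)
    R=np.array([*xy,z+.0125]); pr=proj("scene",R+[0,0,-.012]+.032*X)-proj("scene",R)
    print(f,"rim",rim.round(2),"lug-rim",(lug-rim).round(2),"model level",pr.round(2))
```

```text
3 rim [219.73 172.12] lug-rim [-3.05 10.44] model level [-2.9 10.8]
4 rim [221.8  183.91] lug-rim [-2.69 10.56] model level [-2.81 10.75]
5 rim [221.75 184.25] lug-rim [-2.82 10.07] model level [-2.81 10.75]
6 rim [221.75 184.91] lug-rim [-2.82 10.34] model level [-2.81 10.74]
7 rim [221.68 185.7 ] lug-rim [-2.8  10.56] model level [-2.8  10.74]
8 rim [221.95 185.99] lug-rim [-2.94 10.71] model level [-2.8  10.74]
```

```bash
python3 -c "
from workcell import *
o=get_obs(); print(o['t'],abs(o['joint_velocities']).max(),o['force']); print(sign_off())"
```

```text
19.575 0.8979088704535378 [ 0.65374073 -0.20558523  0.35522216]
the job is handed in; nothing more can be done
None
```

I took only the top white dish, put it in the stage's well with both lugs in the notches, let go and backed off. I handed the job in at 19.6 s of the 40 s; it reports no verdict.

**On the way**
- **Lift:** one dish came up. The next rose into its place, rim at about 102 mm, the same image position as the first to within 0.1 px.
- **Placing:** the first lowering caught at about 6 N and the +x lug stayed up. I lifted slightly, shifted 1–2 mm and it then went down freely. It touched down with about 2.5 N.

**Last checks**
- **Position:** the rim is about 1–2 mm from the well centre in the top view.
- **Level:** the lug-to-rim distance is 10.71 px, against 10.74 px for a level dish.
- **Surroundings:** the jar and marker looked unmoved in the last top crop. I did not re-check the flask, remote or tweezers.

**Disagreements**
- **Scene-camera rim:** it reads about 1 px (3–4 mm) from the ideal seated position. I put this down to camera bias, because the offset was similar while the dish hung in the gripper.
- **Rejected rim fit:** one top-view fit came from an eroded mask, so I dropped it. Its lug yaw read 20.5° against the well's 24.7°. The redone fit covered the rim only, and I judged the lugs by eye.
- **Full depth:** this rests on the touch-down force and the rim not rising after release. I had no direct height measurement.

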